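# Swing the tablet stand to the yellow setting and pin it

## Task

The tablet stand on the bench is pinned in its middle hole. Pull up the stand's sprung pin, swing the bar round until its pointer is at the yellow dot, and let the pin drop fully home in the hole there; the dots were stuck on by eye, so feel for the hole rather than trust the dot. Do not force the bar against the pin, and leave the mug, lunchbox, snack box and tiffin where they are.

Things in the scene. Friction and masses are not known exactly. Their poses are not given: they have to be found in the camera images.
- stand: Fixed swivel tablet stand: white steel plate 256 x 256 x 10 mm, top 14 mm above the bench. Origin on the swivel axis at bench level, z up, -x to the middle hole (plate reaches 170 mm that way, 86 mm the other). Five brass-bushed 9.5 mm through holes on a 125 mm radius about the axis: one at -x, two to each side, unevenly drilled, 19 to 25 degrees from one to the next.
- pivot (a point): Point on the vertical swivel axis, 30 mm above the bench. The wooden cradle and tablet (206 x 138 mm) above it turn with the bar; the cradle's lip is 45 mm from the axis on the knob's side, 45 mm above the bench, and it leans back to 140 mm high beyond the axis.
- swivel (a joint): Turn of the bar about the vertical axis (rad): 0 as at the start (pin in the middle hole), growing anticlockwise seen from above; from -1.02 to 1.02. The swivel is stiff: about 2 N sideways at the knob turns it (3 to 4 N with the pin riding on the plate), and it stays where it is left.
- pointer (a point): Tip of the pointed end of the flat steel bar, 142 mm from the swivel axis, 20 mm above the bench. The bar is 32 mm wide, its top 24 mm above the bench; the pin goes through it 17 mm behind this tip.
- plunger (a joint): Lift of the sprung pin and its knob (m): 0 = fully home in a hole, about 0.008 = nose riding on the plate between holes, 0.012 = upper stop. The spring pushes down with 6 N when home, 10 N at the stop. The steel pin is 8 mm thick with a 1 mm chamfered nose and goes 8 mm into the plate; it drops by itself when released within about 0.7 mm of a hole's centre.
- knob (a point): Centre of the pull knob: an upright black cylinder with a red cap, 28 mm in diameter and 26 mm high, on top of the pin, 125 mm from the swivel axis. Its underside is 42 mm and its top 68 mm above the bench when the pin is home; below it is a brass collar 21 mm across. It lifts straight up and spins freely on the pin.
- yellow_dot: Yellow stick-on dot, 13 mm across, flat on the plate beside the wanted hole, some 151 mm from the swivel axis. Stuck on by eye: its hole is up to 8 mm to one side or the other of the line from the axis through the dot's centre. Origin at its centre.
- blue_dot: Blue stick-on dot, 13 mm across, stuck on in the same way beside another hole (the four outer holes have one dot each, in any order). Origin at its centre.
- red_dot: Red stick-on dot, 13 mm across, stuck on in the same way beside another hole (the four outer holes have one dot each, in any order). Origin at its centre.
- green_dot: Green stick-on dot, 13 mm across, stuck on in the same way beside another hole (the four outer holes have one dot each, in any order). Origin at its centre.
- mug_mid (a point): Middle of a loose grey ceramic mug, 82 mm across and 92 mm high, with a handle. Bystander.
- lunchbox_mid (a point): Middle of a loose aqua plastic lunchbox, 131 x 181 x 64 mm. Bystander.
- snackbox_mid (a point): Middle of a loose clear acrylic snack box, 98 x 128 x 66 mm. Bystander.
- tiffin_mid (a point): Middle of a loose three-tier steel tiffin, 119 mm across and 176 mm high with its handle. Bystander.

How it is judged (in metres and radians):
On the way, in this order (a step that is already met when the one before it is completed fails the run):
1. the pin is pulled clear of the middle hole (value of joint plunger above 0.0085 m), for 0.1 s.
2. the bar is swung to the yellow dot (horizontal distance between pointer and yellow_dot below 0.022 m), for 0.1 s.
At the end, for the whole second after the job is handed in: The pin is fully home (within 1.5 mm) in the hole beside the yellow dot, the pointer within 22 mm of that dot's centre, the bar at rest, and the mug, lunchbox, snack box and tiffin within 20 mm of where they were (horizontal distance between pointer and yellow_dot below 0.022 m and value of joint plunger below 0.0015 m and velocity of joint swivel between -0.02 and 0.02 rad/s and distance of each of mug_mid, lunchbox_mid, snackbox_mid, tiffin_mid from where it was at the start of the episode below 0.02 m); the robot touches nothing.
It fails at once if the bar is forced against the pin: more than 25 N between pin and plate (contact force between plunger and stand above 25 N).
It fails at once if the mug is knocked 20 mm or more from its place (distance of mug_mid from where it was at the start of the episode above 0.02 m).
It fails at once if the lunchbox is knocked 20 mm or more from its place (distance of lunchbox_mid from where it was at the start of the episode above 0.02 m).
It fails at once if the snack box is knocked 20 mm or more from its place (distance of snackbox_mid from where it was at the start of the episode above 0.02 m).
It fails at once if the tiffin is knocked 20 mm or more from its place (distance of tiffin_mid from where it was at the start of the episode above 0.02 m).
It also fails if it takes over 54 s, if anything falls off the work surface, if the arm or the gripper's body presses on something with over 40 N, if the wrist force passes 120 N, or if a joint passes its speed limit or range.

## Robot

A 6-joint arm with a two-finger parallel gripper is mounted at the origin on the work surface. World frame = base frame: x ahead of the robot, y to its left, z up, the work surface at z = 0. Lengths are in mm, angles in rad, forces in N, time in s.
With the tool pointing down it reaches from about 350 to 975 mm from the base axis. Payload 7.1 kg.
Tool frame: the origin (TCP) lies at the very end of the fingers, on their centre line; the grasp point (between the pads) lies 19 mm behind it (ctrl.grip_point_offset is the distance from the TCP to the grasp point, in mm); x points along the fingers, y is the direction in which the jaws open and shut, and the axes are right-handed (so a half turn about x gives the same grasp; the last joint's range is limited). The gripper opens to 88 mm and grips with 3 to 60 N. Pads are 20 mm wide; open, the fingers measure 115 mm over their backs; the gripper's body (75 mm by 178 mm) begins 61 mm behind the grasp point.
Start: joints at [-1.273, 0.423, 1.63, -0, 1.089, -0.019], TCP at [194.722, -593.875, 222.675] pointing down, gripper open.
Joint ranges: [-3, 3], [-0.9, 2.11], [0.09, 2.58], [-1.31, 4.45], [0.11, 2.69], [-2.54, 2.54]. Speed limits (rad/s): [2.39, 2.39, 3.01, 3.14, 3.14, 3.14].

## Interface

Orientations are given as a rotation vector (axis times angle).
In Python, from workcell import ctrl, vision, workorder gives the robot as it stands.
- The arm moves only by the shell command python3 -m crank 'ROWS'. ROWS is JSON, a list of rows, each a list of 3 entries, a list of its own where there are three numbers: the shift along the tool's x, y, z in m, then the turn, a rotation vector about the tool's x, y, z in rad, then the finger opening in m, from 0 to 0.0878. In form: [[[dx, dy, dz], [wx, wy, wz], jaw], ...]. A call has exactly 8 rows; each row shifts and turns the commanded pose from where the row before left it, along the tool's axes as they then stand; what a row does not reach is not made up. A row lasts 1/12 s, in which the tool goes at most 41.7 mm and 7.16 degrees, less where a joint would pass 70% of its speed; a pose out of reach is approached as far as the arm can. A call with a gripper value outside its range is refused whole. The fingers move at their own pace and stop on an object; the grip force is fixed at half the most. Time passes only in rows, so rows that do not move let the fingers close, or fill a call up. It gives the time, the measured TCP pose, the force and the opening at its end, in the units of the state.
- ctrl.get_obs(): the state, without advancing time (a new reading comes with each control period).
- vision.get_image(name): name is "side" or "top" or "wrist"; returns a dict with "img" (420x560x3 uint8, blue, green, red), "mtx" (3x3 intrinsics, pixels), "rvec" (rotation vector, rad) and "tvec" (3), from world to camera coordinates, as OpenCV has them; the wrist camera has in their place "hand_eye" (4x4, takes a point from camera to tool coordinates, whose origin is the TCP and whose axes are the tool frame's). Camera axes: x right, y down, z forward; pixel columns grow to the right and rows downward; lengths in mm; the calibration is good to about 2 mm. A picture is of the moment at which its call begins: read the wrist's pose just before it. There is no depth.
- workorder.close_job(): hands the job in, once; it reports no verdict.
The state is a dict: "t": time; "qpos": joint angles; "qvel": joint speeds; "joint_torque": joint torques, N m; "ee_pos": TCP position; "orientation": TCP orientation; "ft_force": force on the tool from outside, world axes, zero at the start; "moment": the same for the moment, N m; "width": finger opening in mm.
Only numpy, scipy, OpenCV 4.12 (cv2) and the standard library are available. Lean on these libraries where they do the work, as an engineer would, in place of code of your own. Each camera call takes 0.05 s, during which the arm holds its last target.

## Working session

There is one attempt and no reset: what is moved stays moved. The work goes in short steps, Python scripts to look and compute and a shell command to move; the robot and the scene stay as the last step left them, time stands still between calls to the robot, and variables do not carry over. Pictures are saved under pics/ and viewed, and the job is handed in when it is done.

```bash
mkdir -p pics; ls; python3 - <<'E'
from workcell import ctrl, vision
import cv2
print(ctrl.get_obs())
for n in("side","top","wrist"):
    d=vision.get_image(n); cv2.imwrite(f"pics/{n}0.png",d["img"]); print({k:v for k,v in d.items() if k!="img"})
E
```

```text
pics
{'t': 0.0, 'qpos': array([-1.27299254e+00,  4.23844554e-01,  1.63068510e+00,  1.19141717e-05,
        1.08857933e+00, -1.89880926e-02]), 'qvel': array([ 0.0012681 , -0.00087823,  0.00100625, -0.00014503, -0.00299344,
       -0.00027318]), 'joint_torque': array([ 2.59814617e-03, -5.44626904e+01, -2.73659885e+01,  6.45589200e-02,
        2.27106514e-02, -1.26944265e-04]), 'ee_pos': array([ 194.57285708, -593.36207918,  221.90129784]), 'orientation': array([ 2.05076435,  0.32916523, -2.05118027]), 'ft_force': array([-0.02088719, -0.12229321,  0.03036765]), 'moment': array([0.01184264, 0.03618382, 0.02481089]), 'width': 87.66339347292588}
{'mtx': array([[521.35059035,   0.        , 279.83899268],
       [  0.        , 521.35059035, 202.75631491],
       [  0.        ,   0.        ,   1.        ]]), 'rvec': array([ 2.25462834, -0.04943882,  0.03017779]), 'tvec': array([-551.5432571 ,   54.23585814, 1344.0942074 ])}
{'mtx': array([[468.37880631,   0.        , 280.84232022],
       [  0.        , 468.37880631, 213.66272695],
       [  0.        ,   0.        ,   1.        ]]), 'rvec': array([ 2.18313821, -2.12297596,  0.16064851]), 'tvec': array([ -53.2079485 ,  527.44668788, 1328.19684843])}
{'mtx': array([[322.87987444,   0.        , 280.42740458],
       [  0.        , 322.87987444, 208.02963571],
       [  0.        ,   0.        ,   1.        ]]), 'hand_eye': array([[ 1.95140289e-03, -2.42523259e-01,  9.70143629e-01,
        -1.60639865e+02],
       [ 9.99998064e-01,  7.20367944e-04, -1.83137123e-03,
         2.13456182e-01],
       [-2.54710251e-04,  9.70145324e-01,  2.42524195e-01,
        -6.54397656e+01],
       [ 0.00000000e+00,  0.00000000e+00,  0.00000000e+00,
         1.00000000e+00]])}
```

View pics/side0.png

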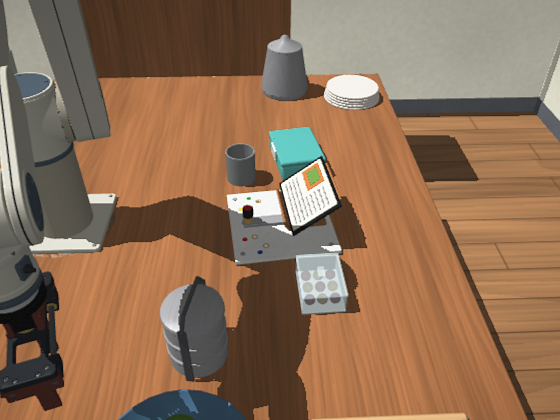

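View pics/top0.png

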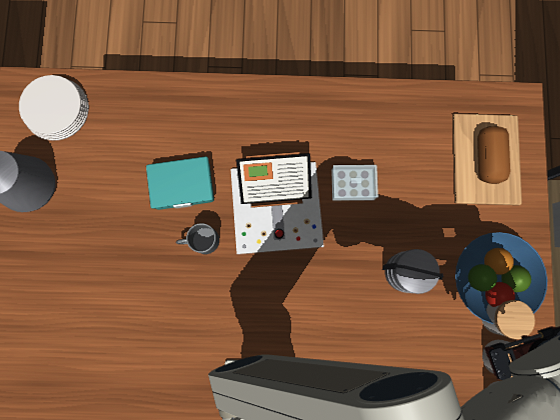

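View pics/wrist0.png

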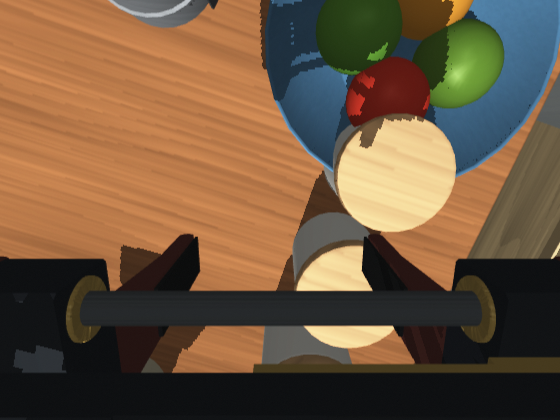

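```bash
python3 - <<'E'
import cv2
i=cv2.imread("pics/top0.png")[145:265,215:335]
cv2.imwrite("pics/top0c.png",cv2.resize(i,(600,600),interpolation=cv2.INTER_CUBIC))
i=cv2.imread("pics/side0.png")[180:270,220:345]
cv2.imwrite("pics/side0c.png",cv2.resize(i,(750,540),interpolation=cv2.INTER_CUBIC))
E
```

```text
(no output)
```

View pics/top0c.png

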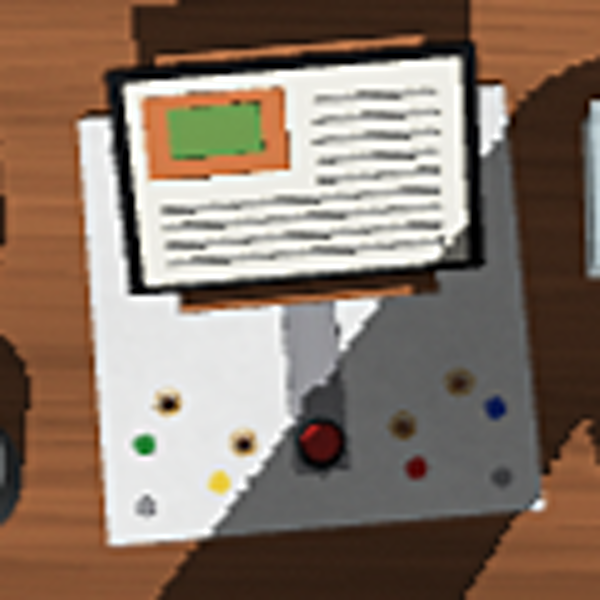

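View pics/side0c.png

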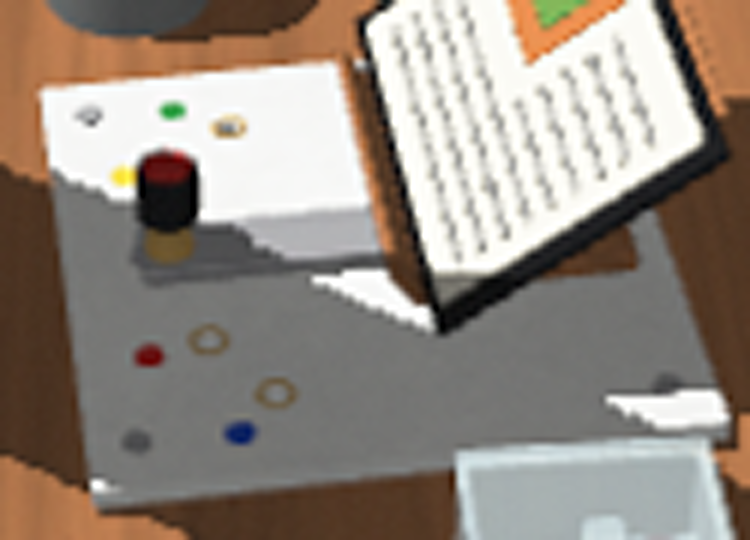

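```bash
cat > h.py <<'E'
import numpy as np, cv2
from scipy.spatial.transform import Rotation as R
def ray(d,p):
    M=cv2.Rodrigues(d["rvec"])[0]; u=cv2.undistortPoints(np.array([[p]],float),d["mtx"],None)[0,0]
    return -M.T@d["tvec"], M.T@np.array([u[0],u[1],1])
def atz(d,p,z):
    o,v=ray(d,p); return (o+v*(z-o[2])/v[2])
def proj(d,P): return cv2.projectPoints(np.array([P],float),d["rvec"],d["tvec"],d["mtx"],None)[0][0,0]
E
python3 - <<'E'
from h import *
from workcell import vision
from scipy.optimize import least_squares
T=vision.get_image("top"); S=vision.get_image("side")
ct=lambda x,y:((x+.5)/5-.5+215,(y+.5)/5-.5+145)
cs=lambda x,y:((x+.5)/6-.5+220,(y+.5)/6-.5+180)
tp=dict(hg=(168,403),hy=(243,443),hr=(403,425),hb=(459,382),g=(144,444),y=(219,482),r=(416,467),b=(495,407))
sp=dict(hg=(229,127),hr=(208,340),hb=(275,393),g=(172,111),y=(123,177),r=(149,356),b=(240,433))
P={}
for k,v in tp.items():
    P[k]=atz(T,ct(*v),14)[:2]; print(k,P[k].round(1), atz(S,cs(*sp[k]),14)[:2].round(1) if k in sp else "")
H=np.array([P[k] for k in("hg","hy","hr","hb")])
s=least_squares(lambda c:np.hypot(*(H-c).T)-125,[700,0]); print("axis",s.x,s.fun)
kn=atz(T,ct(322,440),68); ks=atz(S,cs(168,165),68); print("knob",kn,ks)
c=s.x
for k in P: d=P[k]-c; print(k,np.hypot(*d).round(1),np.degrees(np.arctan2(d[1],d[0])).round(2)%360)
d=kn[:2]-c;print("knob",np.hypot(*d),np.degrees(np.arctan2(d[1],d[0]))%360)
E
```

```text
hg [494.8  56.8] [495.4  57.3]
hy [472.4  11.8] 
hr [485.7 -82.3] [484.9 -82.1]
hb [ 512.2 -114.9] [ 511.7 -114.7]
g [470.1  70. ] [469.9  69.8]
y [449.   25.1] [448.5  24.3]
r [461.1 -90.5] [460.6 -90.7]
b [ 498.  -136.4] [ 497.2 -137.1]
axis [593.58164579 -19.6969901 ] [-0.0966269   0.21506648 -0.2922168   0.18618029]
knob [470.09351433 -34.47900969  68.        ] [470.14967441 -33.46815009  68.        ]
hg 124.9 142.24
hy 125.2 165.45
hr 124.7 210.12
hb 125.2 229.47
g 152.6 143.99
y 151.4 162.78
r 150.2 208.12
b 150.9 230.68
knob 124.3697178346747 186.82605233589612
```

```bash
cat >> h.py <<'E'
def toolR(o): return R.from_rotvec(o["orientation"])
def plan(o,pos,ydir_deg):
    "shift in current tool axes [mm], rotvec needed in tool axes (deg)"
    a=np.radians(ydir_deg); y=np.array([np.cos(a),np.sin(a),0]); x=np.array([0,0,-1.]); z=np.cross(x,y)
    Rt=R.from_matrix(np.c_[x,y,z]); r=toolR(o)
    return r.inv().apply(np.array(pos)-o["ee_pos"]).round(1), (r.inv()*Rt).as_rotvec().round(4)
E
python3 - <<'E'
from h import *
from workcell import ctrl,vision
o=ctrl.get_obs(); print(o["t"],o["ee_pos"],toolR(o).as_matrix().round(3))
for a in(6.7,186.7): print(plan(o,[470.1,-34.2,222],a))
T=vision.get_image("top")
print("mug",atz(T,(203,236),92),"tiffin",atz(T,(415,270),150))
E
```

```text
0.25 [ 194.66686802 -593.67290398  222.32931117] [[-0.     0.311 -0.95 ]
 [ 0.001 -0.95  -0.311]
 [-1.    -0.001 -0.   ]]
(array([   0.6, -445.8, -436. ]), array([-1.371e+00, -5.000e-04,  5.000e-04]))
(array([   0.6, -445.8, -436. ]), array([1.7706e+00, 6.0000e-04, 5.0000e-04]))
mug [452.28103118 176.03946796  92.        ] tiffin [ 373.11090796 -395.1788297   150.        ]
```

```bash
cat >> h.py <<'E'
def const_rows(shift,w,n):
    "per-row body shift for n equal rows with rotvec w/n reaching shift (shift applied before turn)"
    q=R.from_rotvec(np.array(w)/n); A=sum((q**k).as_matrix() for k in range(n))
    return np.linalg.solve(A,shift)
E
python3 - <<'E'
from h import *
d=const_rows([-0.6+0,-445.8,-436.],[-1.371,0,0],16); print(d,1.371/16,np.linalg.norm(d))
E
```

```text
[-3.75000000e-02 -6.46529972e+00 -4.16899106e+01] 0.0856875 42.18827034823409
```

```bash
python3 -m crank '[[[-0.006,-0.006,-0.039],[-0.0857,0,0],0.045],[[-0.006,-0.006,-0.039],[-0.0857,0,0],0.045],[[-0.006,-0.006,-0.039],[-0.0857,0,0],0.045],[[-0.006,-0.006,-0.039],[-0.0857,0,0],0.045],[[0,-0.006,-0.039],[-0.0857,0,0],0.045],[[0,-0.006,-0.039],[-0.0857,0,0],0.045],[[0,-0.006,-0.039],[-0.0857,0,0],0.045],[[0,-0.006,-0.039],[-0.0857,0,0],0.045]]'
python3 -m crank '[[[0,-0.006,-0.039],[-0.0857,0,0],0.045],[[0,-0.006,-0.039],[-0.0857,0,0],0.045],[[0,-0.006,-0.039],[-0.0857,0,0],0.045],[[0,-0.006,-0.039],[-0.0857,0,0],0.045],[[0.01,-0.006,-0.039],[-0.0857,0,0],0.045],[[0.01,-0.006,-0.039],[-0.0857,0,0],0.045],[[0.01,-0.006,-0.039],[-0.0857,0,0],0.045],[[0.01,-0.006,-0.039],[-0.0857,0,0],0.045]]'
python3 - <<'E'
from h import *
from workcell import ctrl
o=ctrl.get_obs(); print(o["t"],o["ee_pos"],o["qpos"],o["ft_force"],o["width"],plan(o,[470.1,-34.2,150],6.7))
E
```

```text
t: 0.97
ee_pos: [418.4, -377.1, 246.8]
orientation: [1.611, 0.887, -1.611]
ft_force: [0.0, 0.1, 0.2]
width: 45.6
t: 1.63
ee_pos: [453.1, -69.2, 206.6]
orientation: [1.12, 1.263, -1.118]
ft_force: [1.2, 0.1, -0.3]
width: 44.8
1.6333 [453.12868675 -69.16424001 206.58151449] [-1.77501440e-01  1.99307708e-01  2.00099513e+00  1.27088561e-04
  9.39974715e-01 -2.99030492e-01] [ 1.23267385  0.08223412 -0.29546335] 44.84690622338197 (array([ 56.6,  21. , -32.7]), array([ 0.0045,  0.0003, -0.0013]))
```

```bash
python3 -m crank '[[[0,0,0],[0,0,0],0.045],[[0,0,0],[0,0,0],0.045],[[0.02,0.005,-0.008],[0,0,0],0.045],[[0.02,0.005,-0.008],[0,0,0],0.045],[[0.016,0.005,-0.005],[0,0,0],0.045],[[0,0,0],[0,0,0],0.045],[[0,0,0],[0,0,0],0.045],[[0,0,0],[0,0,0],0.045]]'
python3 - <<'E'
from h import *
from workcell import ctrl,vision
o=ctrl.get_obs(); print(o["t"],o["ee_pos"],o["qpos"],o["ft_force"],o["width"],plan(o,[470.1,-34.2,120],6.7))
d=vision.get_image("wrist"); cv2.imwrite("pics/w1.png",d["img"])
# where knob top predicted
K=np.array([470.1,-34.0,68]); pt=toolR(o).inv().apply(K-o["ee_pos"])
he=d["hand_eye"]; pc=np.linalg.inv(he)@np.r_[pt,1]; print(d["mtx"]@pc[:3]/pc[2])
E
```

```text
t: 2.3
ee_pos: [466.0, -49.4, 151.5]
orientation: [1.124, 1.261, -1.123]
ft_force: [0.2, 0.2, -0.0]
width: 45.2
2.3 [466.02886303 -49.39424592 151.49773089] [-1.30864159e-01  3.03086311e-01  2.02255927e+00 -2.63400088e-04
  8.14864965e-01 -2.46489467e-01] [ 0.2355143  0.2430458 -0.0244443] 45.196734607170704 (array([ 31.5,   5.8, -14.6]), array([-0.0011,  0.0005, -0.001 ]))
[288.37450579 195.62494406   1.        ]
```

View pics/w1.png

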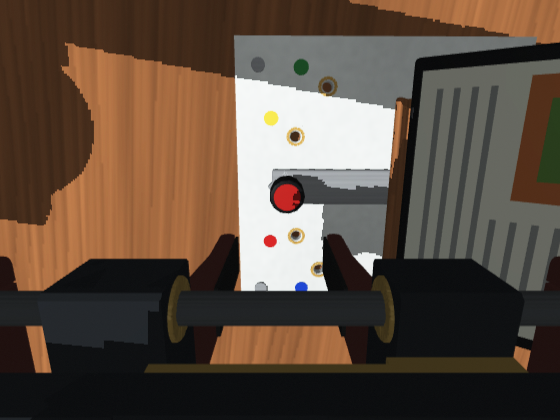

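```bash
python3 - <<'E'
from h import *
from workcell import ctrl,vision
from scipy.optimize import least_squares
o=ctrl.get_obs(); d=vision.get_image("wrist"); he=d["hand_eye"]; r=toolR(o)
cv2.imwrite("pics/w1c.png",cv2.resize(d["img"][50:290,225:425],None,fx=2.5,fy=2.5,interpolation=cv2.INTER_CUBIC))
cv2.imwrite("pics/w1d.png",cv2.resize(d["img"][110:250,240:400],None,fx=4,fy=4,interpolation=cv2.INTER_CUBIC))
E
```

```text
(no output)
```

View pics/w1d.png

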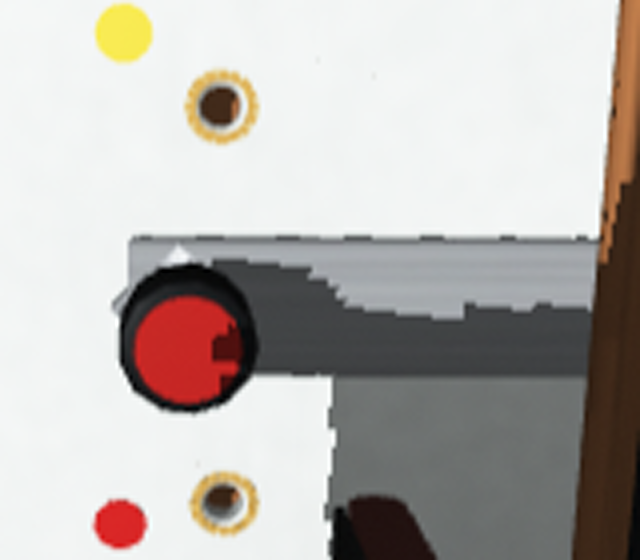

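```bash
python3 - <<'E'
from h import *
from workcell import ctrl,vision
o=ctrl.get_obs(); d=vision.get_image("wrist"); he=d["hand_eye"]; r=toolR(o)
def w(p,z):
    u=np.r_[cv2.undistortPoints(np.array([[p]],float),d["mtx"],None)[0,0],1]
    O=o["ee_pos"]+r.apply(he[:3,3]); v=r.apply(he[:3,:3]@u); return O+v*(z-O[2])/v[2]
c4=lambda x,y:((x+.5)/4-.5+240,(y+.5)/4-.5+110)
c=np.array([593.58,-19.7])
for n,p,z in(("hy",c4(222,106),14),("hr",c4(224,502),14),("knob",c4(187,348),68),("yd",c4(124,33),14),("hg",(327.5,87),14),("hb",(318,269),14)):
    P=w(p,z)[:2]; q=P-c; print(n,P.round(1),np.hypot(*q).round(1),np.degrees(np.arctan2(q[1],q[0])).round(2)%360)
E
```

```text
hy [472.3  10.3] 124.9 166.13
hr [484.7 -82.9] 125.9 210.14
knob [468.8 -34.8] 125.7 186.91
yd [448.6  23.5] 151.3 163.42
hg [495.  55.] 123.7 142.85
hb [ 511.4 -115.6] 126.3 229.42
```

```bash
python3 -m crank '[[[0.01,0.0026,-0.0072],[0,0,0],0.045],[[0.01,0.0026,-0.0073],[0,0,0],0.045],[[0.02,0,0],[0,0,0],0.045],[[0.02,0,0],[0,0,0],0.045],[[0.02,0,0],[0,0,0],0.045],[[0.02,0,0],[0,0,0],0.045],[[0.0045,0,0],[0,0,0],0.045],[[0,0,0],[0,0,0],0.045]]'
python3 - <<'E'
from h import *
from workcell import ctrl,vision
o=ctrl.get_obs(); print(o["t"],o["ee_pos"],o["ft_force"],o["width"],plan(o,[469.5,-34.4,47],6.7))
for n in("wrist","side"):
    d=vision.get_image(n); cv2.imwrite(f"pics/{n}2.png",d["img"] if n=="wrist" else cv2.resize(d["img"][150:280,180:360],None,fx=4,fy=4,interpolation=cv2.INTER_CUBIC))
E
```

```text
t: 3.12
ee_pos: [467.4, -32.6, 44.5]
orientation: [1.121, 1.266, -1.125]
ft_force: [-0.2, 0.4, -0.1]
width: 45.2
3.1167 [467.3901995  -32.63201397  44.47072552] [-0.17604987  0.41188936 -0.12626605] 45.15589542198512 (array([-2.5,  1.9,  2. ]), array([ 0.0007, -0.0009,  0.0038]))
```

View pics/wrist2.png

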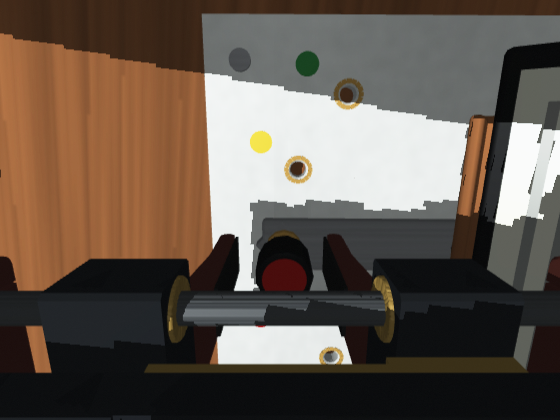

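View pics/side2.png

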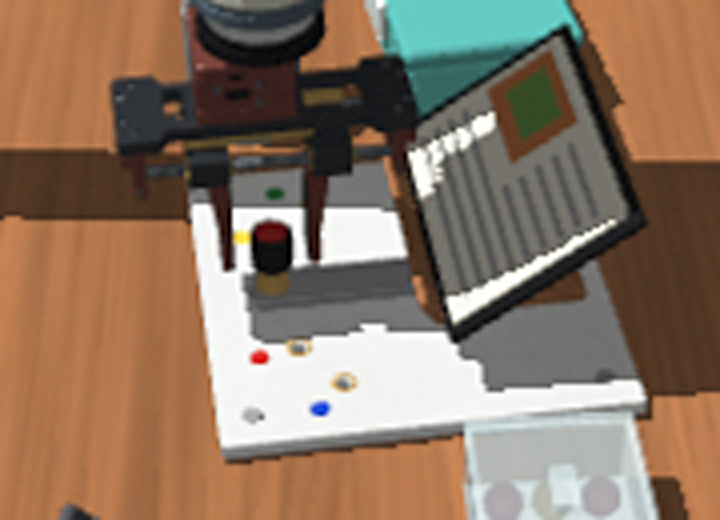

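```bash
python3 -m crank '[[[-0.001,0.0009,0.0009],[0,0,0],0.034],[[-0.001,0.0009,0.0009],[0,0,0],0.034],[[0,0,0],[0,0,0],0.032],[[0,0,0],[0,0,0],0.032],[[0,0,0],[0,0,0],0.031],[[0,0,0],[0,0,0],0.031],[[0,0,0],[0,0,0],0.031],[[0,0,0],[0,0,0],0.031]]'
python3 - <<'E'
from h import *
from workcell import ctrl,vision
for i in range(3):
    o=ctrl.get_obs(); print(o["t"],o["ee_pos"],o["ft_force"],o["moment"],o["width"],plan(o,[469.5,-34.4,47],6.7))
    d=vision.get_image("wrist")
cv2.imwrite("pics/w3.png",cv2.resize(d["img"][210:380,180:380],None,fx=4,fy=3.5,interpolation=cv2.INTER_CUBIC))
E
```

```text
t: 3.88
ee_pos: [470.8, -34.9, 48.2]
orientation: [1.123, 1.262, -1.122]
ft_force: [-1.2, -0.4, -0.8]
width: 31.0
3.8833 [470.81856917 -34.88630059  48.1888032 ] [-1.23882227 -0.43070186 -0.81441056] [-0.00833797 -0.07788732  0.01031725] 31.04516947499585 (array([ 1.2, -1.3, -0.6]), array([ 0.0002, -0.    , -0.0001]))
3.9333 [470.78941348 -34.87489672  48.15042126] [-0.1370549  -0.02161514  0.02291999] [-0.07788072 -0.11170516  0.00510844] 30.835345762624932 (array([ 1.2, -1.2, -0.6]), array([ 0.0003, -0.    ,  0.    ]))
3.9833 [470.7948521  -34.88248089  48.1387627 ] [-0.15423671 -0.38824895 -0.75015283] [-0.03593226 -0.13644175 -0.02546556] 31.25147050311626 (array([ 1.1, -1.2, -0.6]), array([ 0.0002, -0.    ,  0.    ]))
```

View pics/w3.png

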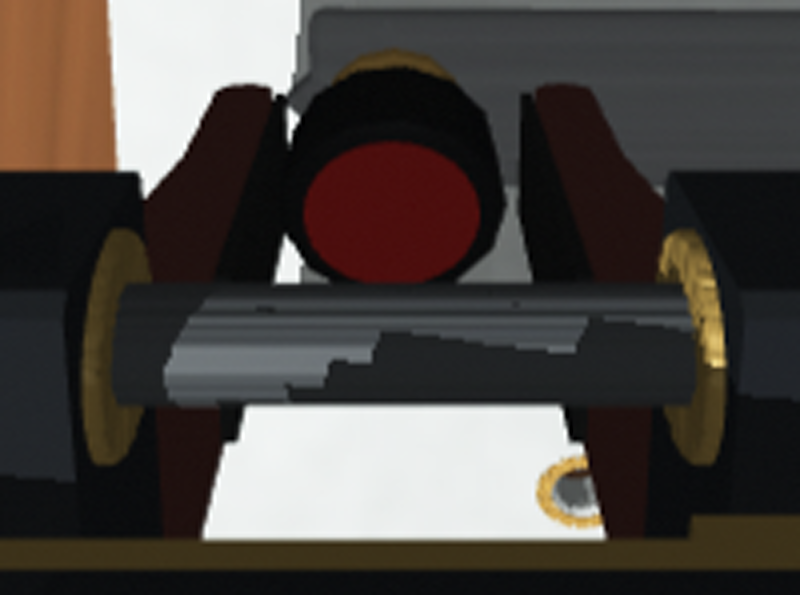

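```bash
python3 -m crank '[[[0.0005,-0.0012,-0.0006],[0,0,0],0.031],[[0,0,0],[0,0,0],0.030],[[0,0,0],[0,0,0],0.029],[[0,0,0],[0,0,0],0.028],[[0,0,0],[0,0,0],0.027],[[0,0,0],[0,0,0],0.026],[[0,0,0],[0,0,0],0.02],[[0,0,0],[0,0,0],0.02]]'
python3 - <<'E'
from h import *
from workcell import ctrl,vision
o=ctrl.get_obs(); print(o["t"],o["ee_pos"],o["ft_force"],o["moment"],o["width"],plan(o,[469.5,-34.4,47],6.7))
E
```

```text
t: 4.7
ee_pos: [469.4, -34.4, 47.6]
orientation: [1.122, 1.263, -1.123]
ft_force: [-0.4, -0.4, 0.8]
width: 27.7
4.7 [469.37282864 -34.42259768  47.6374539 ] [-0.39612763 -0.37236483  0.84157948] [-0.08359418  0.06167389  0.01181269] 27.685780844062617 (array([ 0.6,  0.1, -0. ]), array([ 0.0003, -0.0001,  0.0004]))
```

```bash
python3 -m crank '[[[-0.002,0,0],[0,0,0],0.02],[[-0.002,0,0],[0,0,0],0.02],[[-0.002,0,0],[0,0,0],0.02],[[-0.002,0,0],[0,0,0],0.02],[[-0.0022,0,0],[0,0,0],0.02],[[0,0,0],[0,0,0],0.02],[[0,0,0],[0,0,0],0.02],[[0,0,0],[0,0,0],0.02]]'
python3 - <<'E'
from h import *
from workcell import ctrl,vision
d=vision.get_image("wrist")
cv2.imwrite("pics/w4.png",cv2.resize(d["img"][210:380,180:380],None,fx=4,fy=3.5,interpolation=cv2.INTER_CUBIC))
d=vision.get_image("side")
cv2.imwrite("pics/s4.png",cv2.resize(d["img"][170:260,210:310],None,fx=6,fy=6,interpolation=cv2.INTER_CUBIC))
o=ctrl.get_obs(); print(o["t"],o["ee_pos"],o["ft_force"],o["moment"],o["width"])
E
```

```text
t: 5.37
ee_pos: [469.3, -34.4, 57.8]
orientation: [1.122, 1.263, -1.123]
ft_force: [0.1, -0.7, -9.9]
width: 27.1
5.4667 [469.32318631 -34.41373772  57.70784828] [ 1.31082428 -0.25163351 -9.82402546] [-0.05769404 -0.23507969 -0.01117703] 27.70309101344005
```

View pics/s4.png

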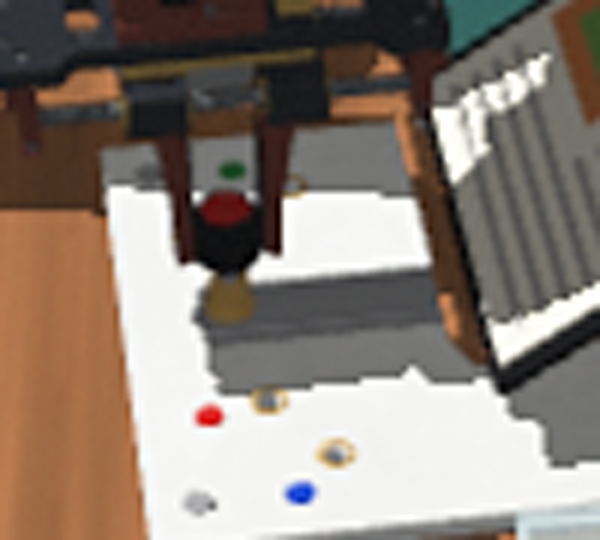

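```bash
python3 -m crank '[[[0,0.00003,-0.00285],[0.0228,0,0],0.02],[[0,0.00003,-0.00285],[0.0228,0,0],0.02],[[0,0.00003,-0.00285],[0.0228,0,0],0.02],[[0,0.00003,-0.00285],[0.0228,0,0],0.02],[[0,0.00003,-0.00285],[0.0228,0,0],0.02],[[0,0.00003,-0.00285],[0.0228,0,0],0.02],[[0,0.00003,-0.00285],[0.0228,0,0],0.02],[[0,0.00003,-0.00285],[0.0228,0,0],0.02]]'
python3 - <<'E'
from h import *
from workcell import ctrl,vision
o=ctrl.get_obs(); q=o["ee_pos"][:2]-[593.58,-19.7]; print(np.hypot(*q),np.degrees(np.arctan2(q[1],q[0]))%360)
print(toolR(o).inv().apply(o["ft_force"]))
E
```

```text
t: 6.13
ee_pos: [469.1, -11.8, 57.8]
orientation: [1.258, 1.177, -1.258]
ft_force: [1.6, -2.1, -9.5]
width: 27.1
124.75516309786826 176.36030637221538
[9.53546606 1.72474028 1.99367795]
```

Small forces (2 N sideways, as expected of the swivel). On to the hole.

```bash
python3 -m crank '[[[0,0.00003,-0.00285],[0.0228,0,0],0.02],[[0,0.00003,-0.00285],[0.0228,0,0],0.02],[[0,0.00003,-0.00285],[0.0228,0,0],0.02],[[0,0.00003,-0.00285],[0.0228,0,0],0.02],[[0,0.00003,-0.00285],[0.0228,0,0],0.02],[[0,0.00003,-0.00285],[0.0228,0,0],0.02],[[0,0.00003,-0.00285],[0.0228,0,0],0.02],[[0,0,0],[0,0,0],0.02]]'
cat > st.py <<'E'
from h import *
from workcell import ctrl,vision
o=ctrl.get_obs(); q=o["ee_pos"][:2]-[593.58,-19.7]; print(o["t"],np.hypot(*q).round(2),(np.degrees(np.arctan2(q[1],q[0]))%360).round(2),o["ee_pos"][2].round(2),o["width"].round(2))
print("tool F",toolR(o).inv().apply(o["ft_force"]).round(2))
E
python3 st.py
```

```text
t: 6.8
ee_pos: [472.3, 8.2, 57.9]
orientation: [1.374, 1.093, -1.373]
ft_force: [3.1, -0.4, -10.0]
width: 27.4Traceback (most recent call last):
  File "st.py", line 3, in <module>
    o=ctrl.get_obs(); q=o["ee_pos"][:2]-[593.58,-19.7]; print(o["t"],np.hypot(*q).round(2),(np.degrees(np.arctan2(q[1],q[0]))%360).round(2),o["ee_pos"][2].round(2),o["width"].round(2))
                                                                                                                                                                    ^^^^^^^^^^^^^^^^
AttributeError: 'float' object has no attribute 'round'
```

```bash
sed -i 's/o\["width"\].round(2)/o["width"]/' st.py; python3 -m crank '[[[0,0,-0.0007],[0.0056,0,0],0.02],[[0,0,-0.0007],[0.0056,0,0],0.02],[[0,0,0],[0,0,0],0.02],[[0.0006,0,0],[0,0,0],0.02],[[0.0006,0,0],[0,0,0],0.02],[[0.0006,0,0],[0,0,0],0.02],[[0,0,0],[0,0,0],0.02],[[0,0,0],[0,0,0],0.02]]'; python3 st.py
```

```text
t: 7.47
ee_pos: [472.5, 9.3, 56.2]
orientation: [1.381, 1.088, -1.38]
ft_force: [3.8, -3.2, -9.3]
width: 27.6
7.4667 124.51 166.52 56.17 27.55885127929822
tool F [9.33 4.48 2.24]
```

```bash
python3 -m crank '[[[0.0003,0,0],[0,0,0],0.02],[[0,0,0],[0,0,0],0.02],[[0,0,0],[0,0,0],0.02],[[0.0003,0,0],[0,0,0],0.02],[[0,0,0],[0,0,0],0.02],[[0,0,0],[0,0,0],0.02],[[0,0,0],[0,0,0],0.02],[[0,0,0],[0,0,0],0.02]]'; python3 st.py
```

```text
t: 8.13
ee_pos: [472.5, 9.4, 55.6]
orientation: [1.381, 1.088, -1.38]
ft_force: [3.7, -2.9, -9.3]
width: 27.5
8.1333 124.52 166.49 55.59 27.524637166629923
tool F [9.32 4.24 2.01]
```

```bash
python3 -m crank '[[[0.0003,0,0],[0,0,0],0.02],[[0,0,0],[0,0,0],0.02],[[0,0,0],[0,0,0],0.02],[[0,0,0],[0,0,0],0.02],[[0,0,0],[0,0,0],0.02],[[0,0,0],[0,0,0],0.02],[[0,0,0],[0,0,0],0.02],[[0,0,0],[0,0,0],0.02]]'; python3 st.py
```

```text
t: 8.8
ee_pos: [472.5, 9.4, 55.3]
orientation: [1.381, 1.088, -1.38]
ft_force: [4.3, -2.4, -8.0]
width: 27.2
8.8 124.52 166.48 55.29 27.156571578156832
tool F [8.05 4.74 1.36]
```

```bash
python3 -m crank '[[[0.0003,0,0],[0,0,0],0.02],[[0,0,0],[0,0,0],0.02],[[0,0,0],[0,0,0],0.02],[[0,0,0],[0,0,0],0.02],[[0,0,0],[0,0,0],0.02],[[0,0,0],[0,0,0],0.02],[[0,0,0],[0,0,0],0.02],[[0,0,0],[0,0,0],0.02]]'; python3 st.py
```

```text
t: 9.47
ee_pos: [472.5, 9.5, 55.0]
orientation: [1.381, 1.088, -1.38]
ft_force: [4.0, -2.9, -8.6]
width: 27.2
9.4667 124.52 166.46 54.98 27.24051376793449
tool F [8.64 4.51 1.86]
```

```bash
python3 -m crank '[[[0.0003,0,0],[0,0,0],0.02],[[0,0,0],[0,0,0],0.02],[[0,0,0],[0,0,0],0.02],[[0,0,0],[0,0,0],0.02],[[0.0003,0,0],[0,0,0],0.02],[[0,0,0],[0,0,0],0.02],[[0,0,0],[0,0,0],0.02],[[0,0,0],[0,0,0],0.02]]'; python3 st.py
```

```text
t: 10.13
ee_pos: [472.5, 9.5, 54.4]
orientation: [1.381, 1.088, -1.38]
ft_force: [5.3, -1.3, -7.1]
width: 27.6
10.1333 124.52 166.43 54.41 27.555002660467178
tool F [7.11 5.46 0.04]
```

```bash
python3 -m crank '[[[0,0,-0.0003],[0,0,0],0.02],[[0,0,0],[0,0,0],0.02],[[0,0,0],[0,0,0],0.02],[[0,0,-0.0003],[0,0,0],0.02],[[0,0,0],[0,0,0],0.02],[[0,0,0],[0,0,0],0.02],[[0,0,0],[0,0,0],0.02],[[0,0,0],[0,0,0],0.02]]'; python3 st.py
```

```text
t: 10.8
ee_pos: [472.6, 10.0, 54.3]
orientation: [1.381, 1.088, -1.38]
ft_force: [5.3, -2.6, -8.3]
width: 27.7
10.8 124.55 166.22 54.32 27.719336017357225
tool F [8.34 5.72 1.29]
```

```bash
python3 -m crank '[[[0.0003,0,0],[0,0,0],0.02],[[0,0,0],[0,0,0],0.02],[[0,0,0],[0,0,0],0.02],[[0.0003,0,0],[0,0,0],0.02],[[0,0,0],[0,0,0],0.02],[[0,0,0],[0,0,0],0.02],[[0,0,0],[0,0,0],0.02],[[0,0,0],[0,0,0],0.02]]'; python3 st.py
```

```text
t: 11.47
ee_pos: [472.6, 10.0, 53.7]
orientation: [1.381, 1.088, -1.38]
ft_force: [5.7, -2.2, -8.4]
width: 27.5
11.4667 124.55 166.2 53.72 27.469109533869805
tool F [8.36 6.04 0.86]
```

```bash
python3 -m crank '[[[0.0004,0,0],[0,0,0],0.02],[[0,0,0],[0,0,0],0.02],[[0,0,0],[0,0,0],0.02],[[0.0004,0,0],[0,0,0],0.02],[[0,0,0],[0,0,0],0.02],[[0,0,0],[0,0,0],0.02],[[0,0,0],[0,0,0],0.02],[[0,0,0],[0,0,0],0.02]]'; python3 st.py
```

```text
t: 12.13
ee_pos: [472.6, 10.1, 52.9]
orientation: [1.381, 1.088, -1.38]
ft_force: [5.4, -2.0, -7.6]
width: 27.6
12.1333 124.56 166.18 52.93 27.554971335834157
tool F [7.57 5.7  0.67]
```

```bash
python3 -m crank '[[[0,0,-0.0002],[0,0,0],0.02],[[0,0,0],[0,0,0],0.02],[[0.0006,0,0],[0,0,0],0.02],[[0,0,0],[0,0,0],0.02],[[0.0006,0,0],[0,0,0],0.02],[[0,0,0],[0,0,0],0.02],[[0.0006,0,0],[0,0,0],0.02],[[0,0,0],[0,0,0],0.02]]'; python3 st.py
```

```text
t: 12.8
ee_pos: [472.7, 10.2, 51.1]
orientation: [1.381, 1.088, -1.38]
ft_force: [5.6, -2.8, -7.5]
width: 27.3
12.8 124.54 166.11 51.12 27.278690919592165
tool F [7.46 6.07 1.41]
```

```bash
python3 -m crank '[[[0.0006,0,0],[0,0,0],0.02],[[0.0006,0,0],[0,0,0],0.02],[[0.0006,0,0],[0,0,0],0.02],[[0.0006,0,0],[0,0,0],0.02],[[0,0,0],[0,0,0],0.02],[[0,0,0],[0,0,0],0.02],[[0,0,0],[0,0,0],0.02],[[0,0,0],[0,0,0],0.02]]'; python3 st.py
```

```text
t: 13.47
ee_pos: [472.7, 10.2, 48.8]
orientation: [1.381, 1.088, -1.38]
ft_force: [3.7, -2.8, -6.3]
width: 27.7
13.4667 124.54 166.1 48.82 27.699148167998665
tool F [6.34 4.28 1.88]
```

Spring force is following the lift all the way down (6.3 N at ~1 mm). Release and check.

```bash
python3 -m crank '[[[0.0003,0,0],[0,0,0],0.02],[[0,0,0],[0,0,0],0.02],[[0,0,0],[0,0,0],0.03],[[0,0,0],[0,0,0],0.035],[[0,0,0],[0,0,0],0.042],[[0,0,0],[0,0,0],0.045],[[0,0,0],[0,0,0],0.045],[[0,0,0],[0,0,0],0.045]]'; python3 st.py
python3 -m crank '[[[-0.01,0,0],[0,0,0],0.045],[[-0.015,0,0],[0,0,0],0.045],[[-0.015,0,0],[0,0,0],0.045],[[-0.015,0,0],[0,0,0],0.045],[[-0.02,0,0.005],[0,0,0],0.045],[[-0.02,0,0.005],[0,0,0],0.045],[[0,0,0],[0,0,0],0.045],[[0,0,0],[0,0,0],0.045]]'
python3 - <<'E'
from h import *
from workcell import ctrl,vision
d=vision.get_image("side"); 
cv2.imwrite("pics/s5.png",cv2.resize(d["img"][170:270,210:340],None,fx=6,fy=6,interpolation=cv2.INTER_CUBIC))
o=ctrl.get_obs(); w=vision.get_image("wrist"); cv2.imwrite("pics/w5.png",w["img"]); print(o["ee_pos"],o["ft_force"])
E
```

```text
t: 14.13
ee_pos: [472.0, 10.2, 48.4]
orientation: [1.381, 1.089, -1.381]
ft_force: [0.0, 0.8, -0.5]
width: 44.9
14.1333 125.23 166.17 48.4 44.93406113811179
tool F [ 0.47 -0.17 -0.74]
t: 14.8
ee_pos: [470.7, 0.4, 144.7]
orientation: [1.383, 1.086, -1.379]
ft_force: [-0.4, -0.6, -0.0]
width: 45.0
[469.99472023   0.47940126 143.78183202] [-0.02187167 -0.65262159  0.04913978]
```

View pics/s5.png

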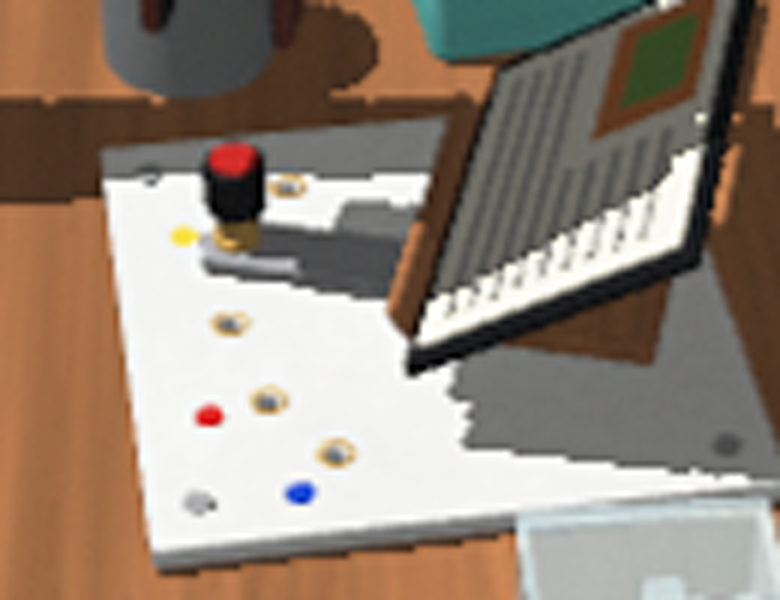

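View pics/w5.png

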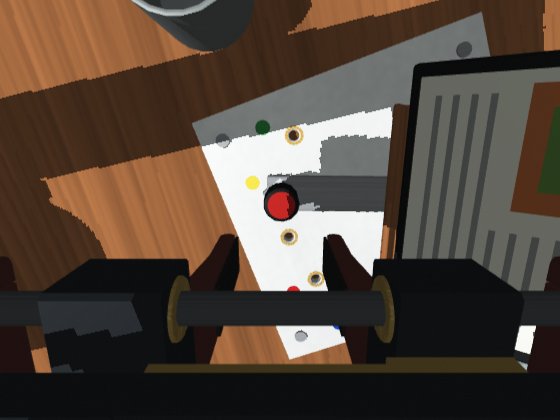

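```bash
python3 - <<'E'
import cv2,numpy as np
a=cv2.imread("pics/side0.png");from workcell import vision
b=vision.get_image("side")["img"]
A=cv2.resize(a[197:229,230:266],None,fx=10,fy=10,interpolation=cv2.INTER_CUBIC)
B=cv2.resize(b[187:219,230:266],None,fx=10,fy=10,interpolation=cv2.INTER_CUBIC)
cv2.imwrite("pics/cmp.png",np.hstack([A,B]))
for n,box in(("mug",(140,190,215,263)),("lunch",(125,160,265,320)),("snack",(250,315,290,350)),("tiffin",(275,380,155,235))):
    r0,r1,c0,c1=box
    f=cv2.matchTemplate(b,a[r0:r1,c0:c1],cv2.TM_CCOEFF_NORMED); m=cv2.minMaxLoc(f); print(n,m[1],m[3][0]-c0,m[3][1]-r0)
E
```

```text
mug 0.5758830308914185 184 -11
lunch 0.494037926197052 0 0
snack 0.7913361191749573 0 0
tiffin 0.7439654469490051 0 0
```

View pics/cmp.png

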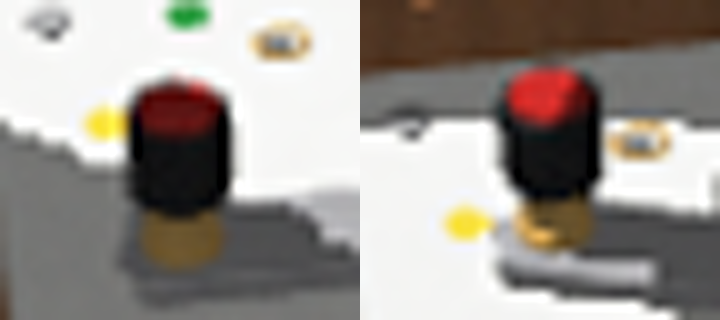

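```bash
python3 -c "
from workcell import workorder; print(workorder.close_job())"
```

```text
the job is handed in; nothing more can be done
None
```

I moved the bar from the middle hole to the hole beside the yellow dot, let the pin drop home there, and handed the job in. The hand-in reports no verdict.

**What I did:** I gripped the knob along the bar and lifted it about 10 mm; the wrist read 9.8 N against the spring. I swung the bar about 20.6° clockwise seen from above. I then lowered the pin in 0.3 mm steps. It caught the hole's edge and I eased it over by about 0.8 mm. From there it followed the spring force down to about 1 mm before I let go. Sideways readings at the wrist stayed under about 6.5 N, well below the 25 N limit.

**Last checks:**
- **Pin:** from the side camera, the knob and collar look the same height as when pinned at the start.
- **Pointer:** it is about 12 mm from the yellow dot's centre, worked out from the measured positions.
- **Robot:** after letting go I raised the gripper about 95 mm clear. The wrist then read under 1 N.
- **Lunchbox, snack box and tiffin:** each matched its starting spot in the side picture with no shift. The match scores were modest (0.49 to 0.79), probably because of the arm's shadow.
- **Mug:** the picture match failed because the gripper hid it, so its position isn't confirmed by measurement. The fingers stayed well away from it and there was no unexpected force.

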